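# Run the seam pick along the joint of a folding pastry board

## Robot

A 6-joint arm with a two-finger parallel gripper is mounted at the origin on the work surface. World frame = base frame: x ahead of the robot, y to its left, z up, the work surface at z = 0. Lengths are in mm, angles in degrees, forces in N, time in s.
With the tool pointing down it reaches from about 300 to 850 mm from the base axis. Payload 4.2 kg.
Tool frame: the origin (TCP) lies at the centre of the arm's flange, where the gripper is bolted on; the fingertips stand 191 mm ahead of it and the grasp point (between the pads) lies 172 mm ahead of it; y points along the fingers, x is the direction in which the jaws open and shut, and the axes are right-handed (so a half turn about y gives the same grasp; the last joint's range is limited). The gripper opens to 91 mm and grips with 3 to 60 N. Pads are 32 mm wide; open, the fingers measure 118 mm over their backs; the gripper's body (76 mm by 178 mm) begins 60 mm behind the grasp point.
Start: joints at [-64.229, 18.312, 89.639, -0, 72.044, -1.146], TCP at [260.305, -512.703, 404.776] pointing down, gripper open.
Joint ranges: [-177.97, 177.97], [-48.28, 115.42], [12.27, 149.76], [-77.06, 257.06], [2.81, 150.46], [-146.56, 146.56]. Speed limits (degrees/s): [147.25, 147.25, 180, 180, 180, 180].

## Interface

Orientations are given as [roll, pitch, yaw] about the fixed x, y, z axes, in that order (R = Rz(yaw) Ry(pitch) Rx(roll)).
In Python, from workcell import env gives the robot as it stands.
- The arm moves only by the tool carry_out, never from a script. Its argument "increments" is a list of rows, each a list of 3 entries, a list of its own where there are three numbers: the turn, a rotation vector about the tool's x, y, z in rad, then the shift along the tool's x, y, z in mm, then the closure, from 0 (fully open) to 1 (shut). In form: [[[wx, wy, wz], [dx, dy, dz], claw], ...]. A call has 1 to 10 rows; each row is the pose to reach, as a shift and turn from the pose commanded when the call began, along the tool's axes at that moment; what a row does not reach only later rows make up. A row lasts 1/12 s, in which the tool goes at most 41.7 mm and 7.16 degrees, less where a joint would pass 70% of its speed; a pose out of reach is approached as far as the arm can. A call with a gripper value outside its range is refused whole. The fingers move at their own pace and stop on an object; "force" is the grip in N (left out, the last holds). Time passes only in rows, so rows that repeat a pose let the fingers close. It gives the time, the measured TCP pose, the force and the opening at its end, in the units of the state.
- env.state(): the state, without advancing time (a new reading comes with each control period).
- env.grab_frame(name): name is "side" or "top"; returns a dict with "frame" (480x640x3 uint8, blue, green, red), "z_map" (480x640 float32, mm along the optical axis (not along the pixel's ray), 0 where there is no reading), "camera_matrix" (3x3 intrinsics, pixels), "rvec" (rotation vector, rad) and "tvec" (3), from world to camera coordinates, as OpenCV has them. Camera axes: x right, y down, z forward; pixel columns grow to the right and rows downward; lengths in mm; the calibration is good to about 2 mm. A picture is of the moment at which its call begins.
- env.job_done(): hands the job in, once; it reports no verdict.
The state is a dict: "time_s": time; "qpos": joint angles; "qvel": joint speeds; "effort": joint torques, N m; "ee_pos": TCP position; "ee_rot": TCP orientation; "force": force on the tool from outside, world axes, zero at the start; "torque": the same for the moment, N m; "gripper_width": finger opening in mm.
Only numpy, scipy, OpenCV 4.12 (cv2) and the standard library are available. Lean on these libraries where they do the work, as an engineer would, in place of code of your own. Each camera call takes 0.05 s, during which the arm holds its last target. There are 200 camera calls.

## Task

Clean out the seam of the folding pastry board: take the seam pick (the tool with the slim straight handle) from its stand and, with its tip down in the seam, run it slowly, at about 4 cm per second, along the whole seam, from the end where the carrying handles are to the opposite end. Then hang the pick upright back in the stand it came from and let go.

Things in the scene. Friction and masses are not known exactly. Their poses are not given: they have to be found in the camera images.
- pick_grip (a point): Centre of the seam pick's handle: a straight upright wooden cylinder 18 mm across, 80 mm long, on a steel guard disc (54 mm across, 6 mm thick). It is 108 mm above the tip and 40 mm above the disc's upper face. z: up along the tool. Loose, about 120 g. (The dough stamp with the broad mushroom head in a like stand nearby is not needed.)
- pick: The seam pick; its origin is the tip, the lower end of its steel shank (10 mm across, 62 mm long, below the guard disc). z points from the tip up to the handle. While the pick hangs in its stand the tip is 13 mm above the table.
- board: Folding pastry board, fixed: two wooden leaves, 18 mm thick, and between them the seam, a straight groove 180 mm long, 18 wide, 14 deep, open at its ends (floor 4 mm above the table). Origin: mid-seam at table height; x along the seam, z up. At the -x end two steel handles stick out 25 mm, 64 mm either side of the seam. Board 238 mm along y; a 22 mm high cutter stands on a leaf.
- pick_stand: The pick's wooden stand, fixed: 80 x 80 mm, 75 mm high, with one round hole 32 mm in diameter through its 8 mm top. Origin: on the hole's axis, at table height; z up. The shank hangs through the hole with about 11 mm play all round and the guard disc rests on the top. The stamp in the like stand nearby reaches 131 mm above the table.
Mind the look-alikes: they are no part of the job. What is shaped like the pick but blue or orange is not meant.

How it is judged (in metres and radians):
On the way, in this order (a step that is already met when the one before it is completed fails the run):
1. the pick's tip is down in the seam at the end with the carrying handles (last 30 mm) (z of pick in the frame of board between -0.01 and 0.0165 m and y of pick in the frame of board between -0.012 and 0.012 m and x of pick in the frame of board between -0.115 and -0.06 m), for 0.05 s.
2. the tip, still in the seam, passes a quarter of the way (z of pick in the frame of board between -0.01 and 0.0165 m and y of pick in the frame of board between -0.012 and 0.012 m and x of pick in the frame of board between -0.05 and -0.03 m), for 0.05 s.
3. the tip, still in the seam, passes the middle (z of pick in the frame of board between -0.01 and 0.0165 m and y of pick in the frame of board between -0.012 and 0.012 m and x of pick in the frame of board between -0.01 and 0.01 m), for 0.05 s.
4. the tip, still in the seam, passes three quarters of the way (z of pick in the frame of board between -0.01 and 0.0165 m and y of pick in the frame of board between -0.012 and 0.012 m and x of pick in the frame of board between 0.03 and 0.05 m), for 0.05 s.
5. the tip, still in the seam, reaches the opposite, plain end (last 30 mm) (z of pick in the frame of board between -0.01 and 0.0165 m and y of pick in the frame of board between -0.012 and 0.012 m and x of pick in the frame of board between 0.06 and 0.115 m), for 0.05 s.
At the end, for the whole second after the job is handed in: The pick hangs released and at rest in its own stand, guard disc on the stand's top: tip within 15 mm of the hole's axis and 7 to 19 mm above the table, upright within 10 degrees (horizontal distance between pick and pick_stand below 0.015 m and z of pick in the frame of pick_stand between 0.007 and 0.019 m and angle between pick's own z axis and vertical below 0.17 rad and linear speed of pick below 0.02 m/s); the robot touches nothing.
It fails at once if the tip, in the seam between its two ends (more than 30 mm from either), moves faster than 12 cm/s (z of pick in the frame of board between -0.01 and 0.0165 m and y of pick in the frame of board between -0.012 and 0.012 m and x of pick in the frame of board between -0.06 and 0.06 m and linear speed of pick above 0.12 m/s).
It also fails if it takes over 67 s, if anything falls off the work surface, if the arm or the gripper's body presses on something with over 40 N, if the wrist force passes 120 N, or if a joint passes its speed limit or range.

## Working session

There is one attempt and no reset: what is moved stays moved. The work goes in short steps, Python scripts to look and compute and a tool call to move; the robot and the scene stay as the last step left them, time stands still between calls to the robot, and variables do not carry over. Pictures are saved under pics/ and viewed, about 8 in all and at most 12, crops included, and the job is handed in when it is done.

Besides the shell and the picture viewer there is one more tool, called after ">>>" as name(argument=value, ...) on one line, values as JSON. carry_out: Moves the arm, as the interface text tells. Its arguments: {"type":"object","properties":{"increments":{"type":"array","items":{"type":"array"}},"force":{"type":"number"}},"required":["increments"]}

```bash
mkdir -p pics
cat > h.py <<'E'
import numpy as np, cv2
from workcell import env
def grab(n):
    f=env.grab_frame(n); f['R']=cv2.Rodrigues(np.array(f['rvec'],float))[0]; f['t']=np.array(f['tvec'],float).ravel(); f['K']=np.array(f['camera_matrix'],float); return f
def ray(f,u,v,z):
    d=f['R'].T@np.linalg.inv(f['K'])@np.array([u,v,1.]); c=-f['R'].T@f['t']; return c+d*(z-c[2])/d[2]
def cloud(f):
    v,u=np.mgrid[:480,:640]; Z=f['z_map'].astype(float)
    p=np.stack([u,v,np.ones_like(u)],-1)@np.linalg.inv(f['K']).T*Z[...,None]
    P=(p-f['t'])@f['R']; P[Z==0]=np.nan; return P
def proj(f,P):
    return cv2.projectPoints(np.array(P,float).reshape(-1,1,3),f['R']@np.eye(3) if 0 else np.array(f['rvec'],float),f['t'],f['K'],None)[0].reshape(-1,2)
E
python3 - <<'E'
from h import *
import pickle
for n in('top','side'):
    f=grab(n); cv2.imwrite(f'pics/{n}0.png',f['frame']); pickle.dump(f,open(f'{n}0.pkl','wb')); print(n,-f['R'].T@f['t'],(f['z_map']>0).mean())
print(env.state())
E
```

```text
top [ 277.97794807  -67.1673103  1091.54908027] 0.99591796875
side [391.45411457 554.7694441  711.18694313] 0.9959765625
{'time_s': 0.1, 'qpos': array([-6.42290495e+01,  1.83449904e+01,  8.96999421e+01, -2.50946532e-03,
        7.20432196e+01, -1.14618620e+00]), 'qvel': array([-0.03703024, -0.03472677, -0.15955125,  0.06620544,  0.0549729 ,
       -0.06683775]), 'effort': array([ 5.40843175e-04, -4.13331592e+01, -2.32510775e+01,  7.28170085e-02,
        4.21498634e-02, -6.48676905e-05]), 'ee_pos': array([ 260.2254398 , -512.56280876,  404.03051283]), 'ee_rot': array([-9.00006222e+01,  8.81821773e-02, -6.30820882e+01]), 'force': array([-0.36572177, -0.36075703,  0.57784859]), 'torque': array([-0.01340203,  0.00122361,  0.04693879]), 'gripper_width': 91.43691072755468}
```

View pics/top0.png

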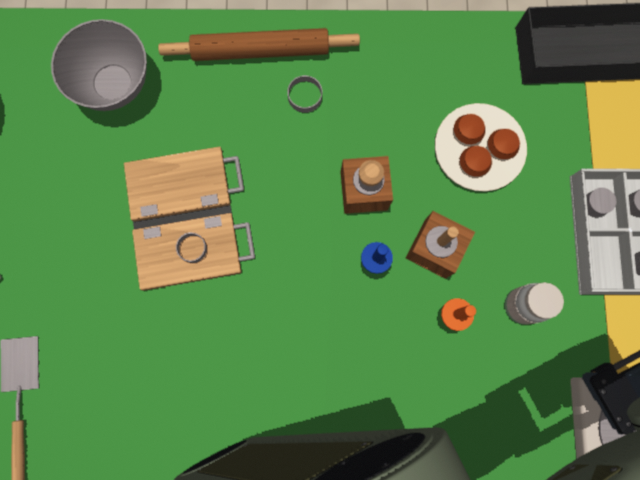

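View pics/side0.png

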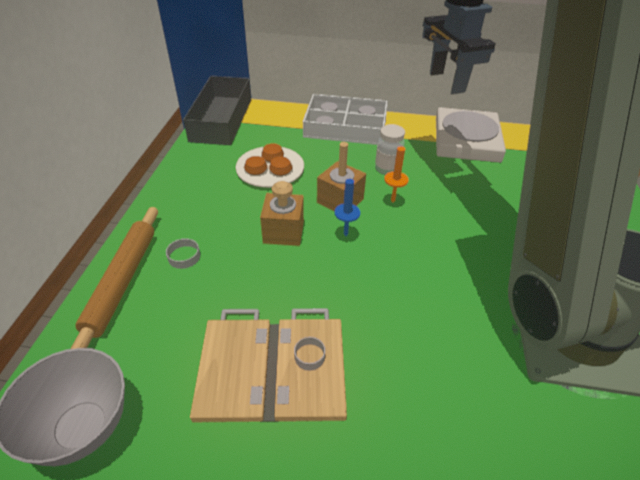

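Top view: the pick (natural wood slim handle on a wooden stand) has its disc at about (442,240) and handle top at about (453,233). The stamp is at (370,180), and the blue (377,257) and orange (459,314) look-alikes are not meant. The board's seam runs from (133,222) to (231,210), with the carrying handles at the right end. The side view agrees: pick at (343,160), board handles at the far end.

Run:
```python
from h import *
import pickle
T=pickle.load(open('top0.pkl','rb'));S=pickle.load(open('side0.pkl','rb'))
for n,f,b in(('top',T,(400,200,490,290)),('side',S,(305,130,375,215))):
    C=cloud(f);hsv=cv2.cvtColor(f['frame'],cv2.COLOR_BGR2HSV)
    x0,y0,x1,y1=b; m=np.zeros((480,640),bool);m[y0:y1,x0:x1]=1
    z=C[...,2]
    for lab,lo,hi in(('disc/top',70,90),('handle',95,158),('hiTop',155,175)):
        q=m&(z>lo)&(z<hi); g=q&(hsv[...,1]<60); 
        for l,k in(('all',q),('grey',g)):
            if k.sum()>5: print(n,lab,l,k.sum(),'med',np.nanmedian(C[k],0).round(1),'min',C[k].min(0).round(1),'max',C[k].max(0).round(1))
    # disc mask ellipse centre -> ray at z=81
    k=(m&(hsv[...,1]<60)&(z>70)&(z<90)).astype(np.uint8)
    cs=cv2.findContours(k,0,2)[0]; c=max(cs,key=cv2.contourArea); h=cv2.convexHull(c);e=cv2.fitEllipse(h);print(n,'disc ell',e,ray(f,*e[0],81).round(1))
    # seam: dark, low saturation inside board
    bb=(115,140,260,295) if n=='top' else (185,300,355,425)
    m=np.zeros((480,640),bool);m[bb[1]:bb[3],bb[0]:bb[2]]=1
    V=hsv[...,2]
    k=(m&(V<95)&(hsv[...,1]<90)).astype(np.uint8)
    c=max(cv2.findContours(k,0,2)[0],key=cv2.contourArea); r=cv2.minAreaRect(c); bp=cv2.boxPoints(r)
    print(n,'seam',[ray(f,*p,11).round(1) for p in bp])
    w=(m&(hsv[...,0]<28)&(hsv[...,1]>60)&(V>100)).astype(np.uint8)
    w=cv2.morphologyEx(w,cv2.MORPH_OPEN,np.ones((3,3)))
    for c in cv2.findContours(w,0,2)[0]:
        if cv2.contourArea(c)>1500:
            P=np.array([ray(f,*p[0],18)[:2] for p in c],np.float32)
            R=cv2.minAreaRect(P); print(n,'leaf',R,cv2.boxPoints(R).round(1).tolist())
    print('seam z',np.nanmedian(z[c[:,0,1],c[:,0,0]]))
# obstacles higher than 20 near pick
C=cloud(T)
for nm,b in(('stampstand',(335,150,400,215)),('blue',(355,238,397,280)),('orange',(438,295,480,335)),('bottle',(500,280,570,325)),('plate',(430,100,530,195))):
    p=C[b[1]:b[3],b[0]:b[2]].reshape(-1,3);p=p[p[:,2]>10];print(nm,p.min(0).round(),p.max(0).round())
im=np.hstack([cv2.resize(T['frame'][195:295,395:495],(400,400),interpolation=2),cv2.resize(S['frame'][125:225,300:400],(400,400),interpolation=2)]);cv2.imwrite('pics/crop1.png',im)
```

```text
top disc/top all 1974 med [ 465.3 -299.3   76.1] min [ 417.1 -356.7   70.1] max [ 523.4 -250.2   88.9]
top disc/top grey 560 med [ 464.7 -291.8   81. ] min [ 443.1 -323.6   72.6] max [ 498.1 -271.4   87.6]
top handle all 126 med [ 463.7 -291.5  130. ] min [ 460.2 -306.6   95.6] max [ 475.9 -288.9  157.6]
top handle grey 6 med [ 461.2 -300.9  143. ] min [ 460.5 -302.8  111.5] max [ 462.2 -299.1  155.3]
top hiTop all 107 med [ 469.5 -297.8  160.4] min [ 460.5 -306.6  155.3] max [ 478.1 -288.2  165. ]
top disc ell ((441.0402526855469, 241.42564392089844), (30.243576049804688, 31.80605697631836), 123.61294555664062) [ 469.7 -297.    81. ]
top seam [array([518.7, 244.6,  11. ]), array([549.8,  69.8,  11. ]), array([536.2,  67.2,  11. ]), array([505.2, 241.6,  11. ])]
top leaf ((463.9635314941406, 145.01022338867188), (111.76148223876953, 180.1686553955078), 10.218151092529297) [[393.0, 223.8000030517578], [424.8999938964844, 46.400001525878906], [534.9000244140625, 66.30000305175781], [503.0, 243.60000610351562]]
top leaf ((588.9486083984375, 167.61529541015625), (110.66962432861328, 180.
[... 1028 characters left out ...]
 184.4723663330078), 10.290315628051758) [[516.5, 252.10000610351562], [549.4000244140625, 70.5999984741211], [659.5999755859375, 90.5999984741211], [626.7000122070312, 272.1000061035156]]
side leaf ((464.8010559082031, 148.43695068359375), (110.903564453125, 185.51356506347656), 10.422042846679688) [[393.5, 229.60000610351562], [427.0, 47.20000076293945], [536.0999755859375, 67.19999694824219], [502.6000061035156, 249.6999969482422]]
seam z 15.428015060704254
stampstand [ 535. -219.   10.] [ 622. -132.  137.]
blue [ 417. -216.   61.] [ 470. -163.  151.]
orange [ 322. -349.   61.] [ 374. -296.  153.]
bottle [ 335. -484.   11.] [ 401. -421.  115.]
plate [ 575. -478.   10.] [ 746. -308.   51.]
```

View pics/crop1.png

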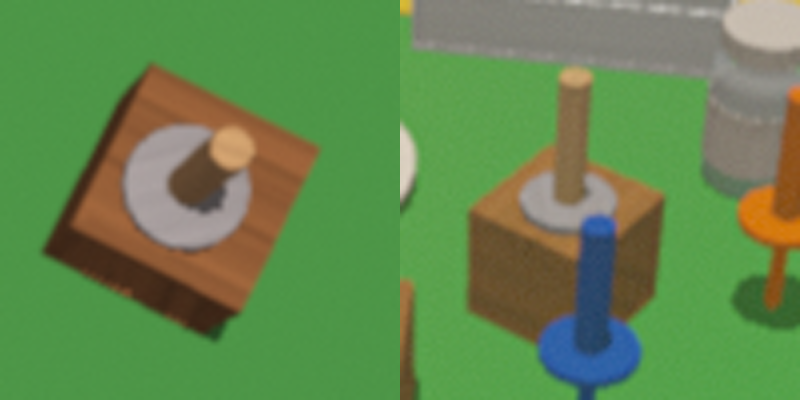

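The crop confirms the natural-wood slim handle on a disc in the stand. Pick axis ≈ (470,-297), handle top at z=160 (expected 161). The seam centre is ≈ (526.6,157) with direction 100.2°. I'll move over the pick and turn the jaw axis along the seam.

>>> carry_out(increments=[[[0, 0.04, 0], [-8, 0, 22], 0], [[0, 0.1, 0], [-18, 0, 53], 0], [[0, 0.16, 0], [-29, 0, 86], 0], [[0, 0.22, 0], [-41, 0, 120], 0], [[0, 0.292, 0], [-53, 0, 155], 0], [[0, 0.292, 0], [-65, 0, 190], 0], [[0, 0.292, 0], [-77, 0, 225], 0], [[0, 0.292, 0], [-88, 0, 256], 0], [[0, 0.292, 0], [-95, 0, 278], 0], [[0, 0.292, 0], [-97.2, 0, 284.3], 0]], force=30)

```text
time_s: 0.93
ee_pos: [471.8, -294.9, 404.3]
ee_rot: [-90.0, 0.1, -79.6]
force: [-0.3, -0.3, -0.1]
gripper_width: 91.2
```

Run:
```python
from h import *
import pickle
s=env.state();print(s['time_s'],s['ee_pos'],s['ee_rot'],s['qpos'].round(1),s['force'])
T=pickle.load(open('top0.pkl','rb'));C=cloud(T);z=C[...,2];hsv=cv2.cvtColor(T['frame'],cv2.COLOR_BGR2HSV)
k=np.zeros((480,640),np.uint8);k[205:285,400:485]=((hsv[...,0]<25)&(hsv[...,1]>60)&(z>73)&(z<90)|(z>73)&(z<90)&(hsv[...,1]<60))[205:285,400:485]
k=cv2.morphologyEx(k,cv2.MORPH_OPEN,np.ones((3,3)));c=max(cv2.findContours(k,0,2)[0],key=cv2.contourArea)
P=np.array([ray(T,*p[0],75)[:2] for p in c],np.float32);print('stand top',cv2.minAreaRect(P))
```

```text
0.9333 [ 471.7656102  -294.89815394  404.30064478] [-8.99716053e+01  7.03830366e-02 -7.96126793e+01] [-33.2  16.7  92.1   0.1  71.2  46.4] [-0.32466267 -0.34301725 -0.09552275]
stand top ((465.0193176269531, -299.1965637207031), (78.80570220947266, 68.3537368774414), 61.67427444458008)
```

>>> carry_out(increments=[[[0, 0, 0], [0, 10, 0], 0], [[0, 0, 0], [0, 28, 0], 0], [[0, 0, 0], [0, 28, 0], 0], [[0, 0, 0], [0, 28, 0], 0]])

```text
time_s: 1.27
ee_pos: [468.7, -298.1, 375.4]
ee_rot: [-90.2, 0.1, -79.9]
force: [0.3, 0.6, -0.2]
gripper_width: 90.9
```

Run:
```python
from h import *
import pickle
s=env.state();print(s['time_s'],s['ee_pos'],s['ee_rot'])
T=pickle.load(open('top0.pkl','rb'))
Q=np.array([ray(T,395+x/4,195+y/4,75) for x,y in((150,65),(320,150),(240,312),(72,225))]);print(Q.round(1),Q.mean(0),np.linalg.norm(np.diff(Q,axis=0),axis=1))
S=grab('side');cv2.imwrite('pics/s2.png',cv2.resize(S['frame'][60:240,240:480],(800,600),interpolation=2))
print(proj(S,[[470,-297,161],[470,-297,81]]))
```

```text
1.2667 [ 468.72829446 -298.08041697  375.40417543] [-90.16554879   0.11365899 -79.89283298]
[[ 523.4 -285.7   75. ]
 [ 486.5 -356.8   75. ]
 [ 416.9 -319.7   75. ]
 [ 453.7 -250.2   75. ]] [ 470.11429873 -303.10149269   75.        ] [80.07428576 78.85630777 78.67133434]
[[343.90621269 143.43179533]
 [342.13398508 174.17228595]]
```

View pics/s2.png

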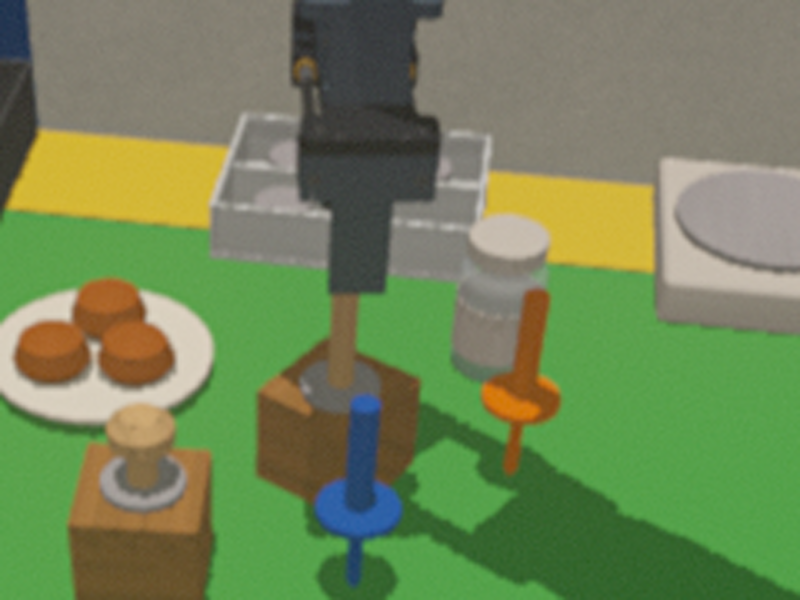

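The finger lines up with the pick's handle (crop x≈345–358). The stand's hole centre is ≈ (470,-303), so the pick hangs about 6 mm off-axis, within its play. Descending and closing.

>>> carry_out(increments=[[[0, 0, 0], [0, 15, 0], 0], [[0, 0, 0], [0, 35, 0], 0], [[0, 0, 0], [0, 55, 0], 0], [[0, 0, 0], [0, 72, 0], 0], [[0, 0, 0], [0, 82, 0], 0], [[0, 0, 0], [0, 83.5, 0], 0], [[0, 0, 0], [0, 83.5, 0], 0], [[0, 0, 0], [0, 83.5, 0], 0.4], [[0, 0, 0], [0, 83.5, 0], 0.6], [[0, 0, 0], [0, 83.5, 0], 0.7]])

```text
time_s: 2.15
ee_pos: [470.0, -297.6, 294.4]
ee_rot: [-89.9, -0.1, -79.8]
force: [0.2, -0.3, 0.7]
gripper_width: 74.0
```

>>> carry_out(increments=[[[0, 0, 0], [0, 0, 0], 0.8], [[0, 0, 0], [0, 0, 0], 0.9], [[0, 0, 0], [0, 0, 0], 1], [[0, 0, 0], [0, 0, 0], 1], [[0, 0, 0], [0, 0, 0], 1], [[0, 0, 0], [0, 0, 0], 1], [[0, 0, 0], [0, 0, 0], 1], [[0, 0, 0], [0, 0, 0], 1]])

```text
time_s: 2.82
ee_pos: [469.8, -297.3, 293.3]
ee_rot: [-90.0, -0.0, -79.8]
force: [-0.6, 0.1, 0.0]
gripper_width: 20.6
```

>>> carry_out(increments=[[[0, 0, 0], [0, 0, 0], 1], [[0, 0, 0], [0, 0, 0], 1], [[0, 0, 0], [0, 0, 0], 1], [[0, 0, 0], [0, -5, 0], 1], [[0, 0, 0], [0, -15, 0], 1], [[0, 0, 0], [0, -35, 0], 1], [[0, 0, 0], [0, -60, 0], 1], [[0, 0, 0], [0, -85, 0], 1], [[0, 0, 0], [0, -105, 0], 1], [[0, 0, 0], [0, -120, 0], 1]])

```text
time_s: 3.65
ee_pos: [469.8, -297.2, 416.4]
ee_rot: [-89.8, -0.1, -79.8]
force: [0.5, -0.1, -1.3]
gripper_width: 17.6
```

>>> carry_out(increments=[[[0, 0, 0], [0, -15, 0], 1], [[0, 0, 0], [0, -32, 0], 1], [[0, 0, 0], [-10, -42, 4], 1], [[0, 0, 0], [-30, -42, 11], 1], [[0, 0, 0], [-58, -42, 22], 1], [[0, 0, 0], [-88, -42, 34], 1], [[0, 0, 0], [-118, -42, 45], 1], [[0, 0, 0], [-148, -42, 56], 1], [[0, 0, 0], [-178, -42, 68], 1], [[0, 0, 0], [-208, -42, 79], 1]])

```text
time_s: 4.48
ee_pos: [510.4, -76.3, 455.6]
ee_rot: [-90.0, 0.0, -79.8]
force: [0.8, -0.1, -1.9]
gripper_width: 17.4
```

>>> carry_out(increments=[[[0, 0, 0], [-30, 0, 12], 1], [[0, 0, 0], [-60, 0, 23], 1], [[0, 0, 0], [-90, 0, 35], 1], [[0, 0, 0], [-116, 0, 45], 1], [[0, 0, 0], [-134, 0, 52], 1], [[0, 0, 0], [-145, 20, 56], 1], [[0, 0, 0], [-149.1, 60, 57.3], 1], [[0, 0, 0], [-149.1, 95, 57.3], 1], [[0, 0, 0], [-149.1, 120, 57.3], 1], [[0, 0, 0], [-149.1, 130, 57.3], 1]])

```text
time_s: 5.32
ee_pos: [539.1, 79.0, 321.6]
ee_rot: [-90.5, 0.0, -79.8]
force: [-1.0, -0.6, -1.8]
gripper_width: 17.4
```

>>> carry_out(increments=[[[0, 0, 0], [0, 0, 0], 1], [[0, 0, 0], [0, 0, 0], 1], [[0, 0, 0], [0, 0, 0], 1]])

```text
time_s: 5.57
ee_pos: [541.5, 78.4, 327.4]
ee_rot: [-89.8, -0.0, -79.8]
force: [0.2, 0.2, -1.4]
gripper_width: 17.5
```

Run:
```python
from h import *
import pickle
s=env.state();print(s['time_s'],s['ee_pos'],s['ee_rot'],s['qpos'].round(1),s['gripper_width'])
for n in('top','side'):
    f=grab(n);pickle.dump(f,open(n+'3.pkl','wb'));p=s['ee_pos']
    q=proj(f,[[p[0],p[1],p[2]-280]])[0];print(n,'tip px',q)
    u,v=q.astype(int);u=min(max(u,67),573);v=min(max(v,100),400)
    cv2.imwrite(f'pics/{n}3.png',f['frame'][v-100:v+80,u-67:u+67])
    I=cv2.resize(f['frame'][v-100:v+80,u-67:u+67],(400,540),interpolation=2)
    im=I if n=='top' else np.hstack([im,I]);print('crop origin',u-67,v-100)
cv2.imwrite('pics/both3.png',im)
```

```text
5.5667 [541.51493805  78.42307937 327.35192788] [-8.97665881e+01 -9.57527309e-03 -7.98202464e+01] [  7.   19.3 100.1   0.   60.4  86.9] 17.52318332088431
top tip px [222.28421565 204.19873745]
crop origin 155 104
side tip px [272.77857189 313.74893258]
crop origin 205 213
```

View pics/both3.png

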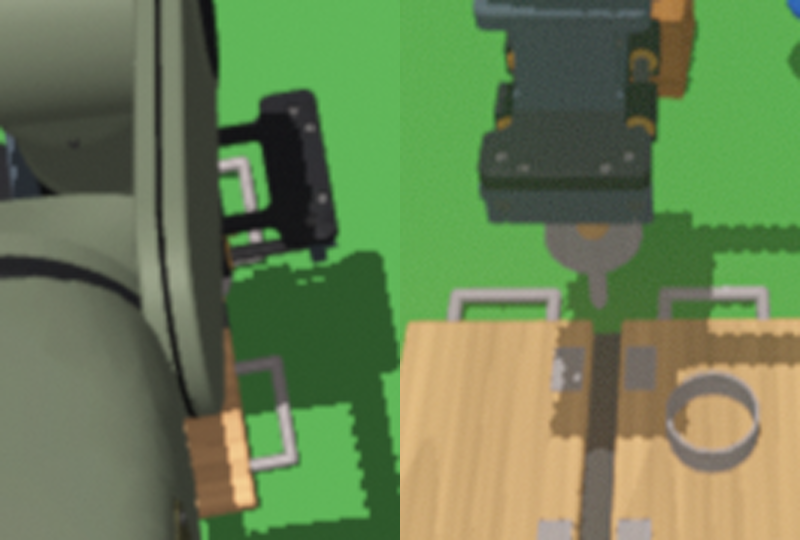

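Run:
```python
from h import *
import pickle
f=pickle.load(open('side3.pkl','rb'));I=f['frame'].astype(int);hsv=cv2.cvtColor(f['frame'],cv2.COLOR_BGR2HSV)
p=np.array([541.1,78.4])
for z in(75,71,67,63,59,55,51,47): print('pred axis',z,proj(f,[[p[0],p[1],z]])[0].round(1))
for v in range(302,320): 
    g=[(u) for u in range(258,290) if hsv[v,u,1]<70 and hsv[v,u,2]>40]
    print(v,(min(g),max(g),len(g),np.mean(g)) if g else None, ' '.join(f'{hsv[v,u,1]}' for u in range(264,280)))
# seam centre by leaf edges on several rows (dark vs wood saturation)
for v in(335,345,355,380,395,410):
    print(v,[(u,hsv[v,u,1],hsv[v,u,2]) for u in range(258,282)][::1] if v in() else '', 'dark cols',[u for u in range(255,290) if hsv[v,u,1]<100])
```

```text
pred axis 75 [272.1 303.8]
pred axis 71 [272.3 305.3]
pred axis 67 [272.4 306.8]
pred axis 63 [272.5 308.2]
pred axis 59 [272.6 309.6]
pred axis 55 [272.8 311.1]
pred axis 51 [272.9 312.5]
pred axis 47 [273.  313.9]
302 (262, 276, 15, np.float64(269.0)) 28 27 20 27 23 24 25 24 24 28 26 29 41 70 106 120
303 (264, 274, 11, np.float64(269.0)) 64 38 36 32 23 25 28 26 24 29 51 78 88 116 136 135
304 (268, 273, 6, np.float64(270.5)) 117 95 91 73 29 23 27 23 29 33 91 125 136 147 135 135
305 (268, 273, 6, np.float64(270.5)) 136 131 134 114 41 23 25 23 21 32 91 132 137 135 133 133
306 (268, 273, 6, np.float64(270.5)) 143 129 140 112 46 23 25 24 32 27 93 137 132 134 133 130
307 (268, 273, 6, np.float64(270.5)) 125 131 137 116 54 28 28 25 23 24 85 124 138 132 135 138
308 (268, 273, 6, np.float64(270.5)) 136 124 136 125 62 30 29 25 23 26 81 131 130 130 126 131
309 (268, 273, 6, np.float64(270.5)) 131 137 135 120 67 28 27 29 30 29 78 118 138 137 134 131
310 (258, 273, 6, np.float64(268.8333333333333)) 126 130 126 129 77 32 30 27 31 30 76 125 132 133 133 127
311 (258, 274, 7, np.float64(269.5714285
[... 764 characters left out ...]
122 138 136
319 None 116 114 113 117 125 124 128 136 127 133 130 133 126 137 131 131
335  dark cols [255, 256, 257, 258, 259, 260, 261, 262, 263, 264, 265, 266, 270, 271, 272, 273, 274, 275, 276, 277, 278, 280, 281, 282, 283, 284, 285, 286, 287, 288, 289]
345  dark cols [268, 269, 270, 271, 272, 273, 274, 275, 276, 277]
355  dark cols [268, 269, 270, 271, 272, 273, 274, 275, 276, 277]
380  dark cols [266, 267, 268, 269, 270, 271, 272, 273, 274, 275]
395  dark cols [255, 256, 257, 258, 259, 260, 261, 262, 265, 266, 267, 268, 269, 270, 271, 272, 273, 274, 275, 277, 278, 279, 280, 281, 282, 283, 284, 285, 286, 287, 288, 289]
410  dark cols [264, 265, 266, 267, 268, 269, 270, 271, 272, 273, 274]
```

>>> carry_out(increments=[[[0, 0, 0], [0, 0, 0], 1], [[0, 0, 0], [0, 0, 0], 1], [[0, 0, 0], [0, 10, 0], 1], [[0, 0, 0], [0, 17, 0], 1], [[0, 0, 0], [0, 17, 0], 1], [[0, 0, 0], [0, 17, 0], 1], [[0, 0, 0], [0, 17, 0], 1], [[0, 0, 0], [0, 17, 0], 1], [[0, 0, 0], [0, 17, 0], 1], [[0, 0, 0], [0, 17, 0], 1]])

```text
time_s: 6.5
ee_pos: [540.9, 78.2, 308.5]
ee_rot: [-90.0, -0.0, -79.8]
force: [-0.9, 0.1, -1.0]
gripper_width: 17.5
```

```bash
cat > m.py <<'E'
from h import *
f=grab('side');s=env.state();p=s['ee_pos'];print(p.round(1),s['ee_rot'].round(2))
hsv=cv2.cvtColor(f['frame'],cv2.COLOR_BGR2HSV);S=hsv[...,1].astype(float)
for z in(60,55,50,45,40,35):
    u,v=proj(f,[[p[0],p[1],z]])[0];r=int(round(v));w=np.clip(120-S[r,int(u)-9:int(u)+9],0,None);uc=(w*np.arange(int(u)-9,int(u)+9)).sum()/w.sum()
    print(z,'pred',u.round(1),r,'meas',uc.round(1),'width',(w>45).sum())
# seam line at z=18
for y in(80,110,130,150,200,230):
    x=526.6-(y-157)*.18; u,v=proj(f,[[x,y,18]])[0]; r=int(round(v)); d=np.where(S[r,int(u)-9:int(u)+10]<90)[0]+int(u)-9
    if len(d): print('seam y',y,'pred u',u.round(1),'meas',(d.min()+d.max())/2,len(d))
E
python3 m.py
```

```text
[540.9  78.3 308.4] [-8.998e+01 -1.000e-02 -7.981e+01]
60 pred 272.8 309 meas 270.8 width 16
55 pred 272.9 311 meas 270.9 width 9
50 pred 273.1 313 meas 272.2 width 6
45 pred 273.2 315 meas 272.5 width 6
40 pred 273.4 316 meas 272.5 width 6
35 pred 273.6 318 meas 272.7 width 6
seam y 80 pred u 274.1 meas 274.0 9
seam y 110 pred u 273.1 meas 273.0 14
seam y 130 pred u 272.5 meas 273.0 9
seam y 150 pred u 271.8 meas 271.5 8
seam y 200 pred u 270.1 meas 270.0 15
seam y 230 pred u 268.9 meas 269.0 11
```

Shank reads ~1.4 mm off the seam line towards +x, so I'm correcting 1 mm and lowering the tip to about z=9.

>>> carry_out(increments=[[[0, 0, 0], [0, 1, -1], 1], [[0, 0, 0], [0, 3, -1], 1], [[0, 0, 0], [0, 6, -1], 1], [[0, 0, 0], [0, 9, -1], 1], [[0, 0, 0], [0, 12, -1], 1], [[0, 0, 0], [0, 15, -1], 1], [[0, 0, 0], [0, 18, -1], 1], [[0, 0, 0], [0, 19.5, -1], 1], [[0, 0, 0], [0, 19.5, -1], 1], [[0, 0, 0], [0, 19.5, -1], 1]])

```text
time_s: 7.38
ee_pos: [539.9, 78.1, 288.6]
ee_rot: [-90.0, -0.0, -79.8]
force: [-0.1, -0.7, -0.6]
gripper_width: 17.3
```

Run:
```python
from h import *
f=grab('side');s=env.state();print(s['ee_pos'],s['force'])
cv2.imwrite('pics/s4.png',cv2.resize(f['frame'][260:400,200:340],(600,600),interpolation=2))
```

```text
[539.89404638  78.06449799 288.79695945] [ 0.22667244 -0.62894228 -0.84897791]
```

View pics/s4.png

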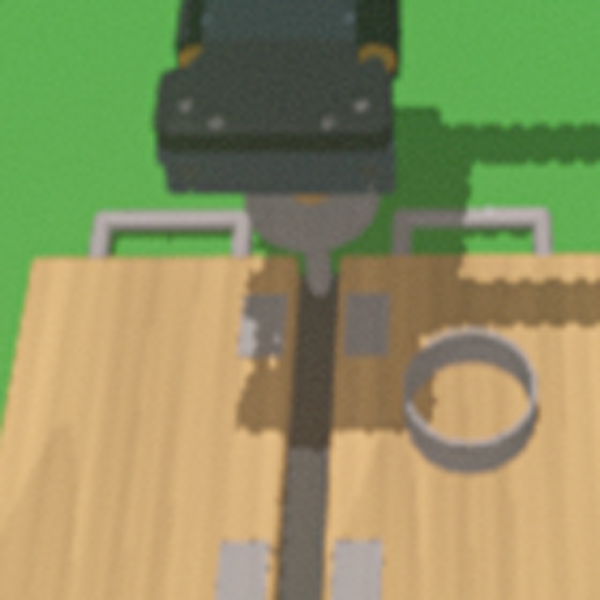

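The tip sits centred in the groove at the handle end (crop ~(318,285)). I'll back off 6 mm, then sweep at 3.3 mm/row (4 cm/s).

>>> carry_out(increments=[[[0, 0, 0], [2, 0, 0], 1], [[0, 0, 0], [4, 0, 0], 1], [[0, 0, 0], [6, 0, 0], 1], [[0, 0, 0], [6, 0, 0], 1], [[0, 0, 0], [4, 0, 0], 1], [[0, 0, 0], [1, 0, 0], 1], [[0, 0, 0], [-2, 0, 0], 1], [[0, 0, 0], [-5, 0, 0], 1], [[0, 0, 0], [-8, 0, 0], 1], [[0, 0, 0], [-11, 0, 0], 1]])

```text
time_s: 8.27
ee_pos: [537.8, 89.4, 288.7]
ee_rot: [-90.0, -0.0, -79.8]
force: [-0.2, 0.1, -2.2]
gripper_width: 17.8
```

>>> carry_out(increments=[[[0, 0, 0], [-3.3, 0, 0], 1], [[0, 0, 0], [-6.6, 0, 0], 1], [[0, 0, 0], [-9.9, 0, 0], 1], [[0, 0, 0], [-13.2, 0, 0], 1], [[0, 0, 0], [-16.5, 0, 0], 1], [[0, 0, 0], [-19.8, 0, 0], 1], [[0, 0, 0], [-23.1, 0, 0], 1], [[0, 0, 0], [-26.4, 0, 0], 1], [[0, 0, 0], [-29.7, 0, 0], 1], [[0, 0, 0], [-33, 0, 0], 1]])

```text
time_s: 9.1
ee_pos: [532.0, 121.7, 288.7]
ee_rot: [-90.0, -0.0, -79.8]
force: [-0.6, -0.1, -0.7]
gripper_width: 17.5
```

>>> carry_out(increments=[[[0, 0, 0], [-3.3, 0, 0], 1], [[0, 0, 0], [-6.6, 0, 0], 1], [[0, 0, 0], [-9.9, 0, 0], 1], [[0, 0, 0], [-13.2, 0, 0], 1], [[0, 0, 0], [-16.5, 0, 0], 1], [[0, 0, 0], [-19.8, 0, 0], 1], [[0, 0, 0], [-23.1, 0, 0], 1], [[0, 0, 0], [-26.4, 0, 0], 1], [[0, 0, 0], [-29.7, 0, 0], 1], [[0, 0, 0], [-33, 0, 0], 1]])

```text
time_s: 9.93
ee_pos: [526.1, 154.2, 288.7]
ee_rot: [-90.0, -0.0, -79.8]
force: [0.1, -0.6, -1.3]
gripper_width: 17.7
```

```bash
python3 m.py
```

```text
[526.1 154.6 288.7] [-9.00e+01  2.00e-02 -7.98e+01]
60 pred 270.8 349 meas 269.5 width 18
55 pred 271.0 350 meas 269.6 width 18
50 pred 271.1 352 meas 270.6 width 18
45 pred 271.3 354 meas 270.5 width 18
40 pred 271.5 355 meas 270.5 width 18
35 pred 271.7 357 meas 269.8 width 16
seam y 80 pred u 274.1 meas 274.0 19
seam y 110 pred u 273.1 meas 273.0 19
seam y 130 pred u 272.5 meas 272.0 19
seam y 150 pred u 271.8 meas 271.5 10
seam y 200 pred u 270.1 meas 270.0 13
seam y 230 pred u 268.9 meas 269.0 9
```

No side forces, and the tip is on the seam line, so I'm continuing.

>>> carry_out(increments=[[[0, 0, 0], [-3.3, 0, 0], 1], [[0, 0, 0], [-6.6, 0, 0], 1], [[0, 0, 0], [-9.9, 0, 0], 1], [[0, 0, 0], [-13.2, 0, 0], 1], [[0, 0, 0], [-16.5, 0, 0], 1], [[0, 0, 0], [-19.8, 0, 0], 1], [[0, 0, 0], [-23.1, 0, 0], 1], [[0, 0, 0], [-26.4, 0, 0], 1], [[0, 0, 0], [-29.7, 0, 0], 1], [[0, 0, 0], [-33, 0, 0], 1]])

```text
time_s: 10.82
ee_pos: [520.3, 186.6, 288.7]
ee_rot: [-90.0, -0.0, -79.8]
force: [-0.2, 0.1, -1.3]
gripper_width: 17.4
```

>>> carry_out(increments=[[[0, 0, 0], [-3.3, 0, 0], 1], [[0, 0, 0], [-6.6, 0, 0], 1], [[0, 0, 0], [-9.9, 0, 0], 1], [[0, 0, 0], [-13.2, 0, 0], 1], [[0, 0, 0], [-16.5, 0, 0], 1], [[0, 0, 0], [-19.8, 0, 0], 1], [[0, 0, 0], [-23.1, 0, 0], 1], [[0, 0, 0], [-26.4, 0, 0], 1], [[0, 0, 0], [-29.7, 0, 0], 1], [[0, 0, 0], [-33, 0, 0], 1]])

```text
time_s: 11.65
ee_pos: [514.5, 219.1, 288.7]
ee_rot: [-90.0, -0.0, -79.8]
force: [1.0, -0.2, -0.8]
gripper_width: 17.9
```

>>> carry_out(increments=[[[0, 0, 0], [-3.3, 0, 0], 1], [[0, 0, 0], [-6.6, 0, 0], 1], [[0, 0, 0], [-9.9, 0, 0], 1], [[0, 0, 0], [-13.2, 0, 0], 1], [[0, 0, 0], [-16.5, 0, 0], 1], [[0, 0, 0], [-19.8, 0, 0], 1], [[0, 0, 0], [-22, 0, 0], 1], [[0, 0, 0], [-22, 0, 0], 1], [[0, 0, 0], [-22, 0, 0], 1], [[0, 0, 0], [-22, 0, 0], 1]])

```text
time_s: 12.48
ee_pos: [510.6, 240.4, 288.7]
ee_rot: [-90.0, -0.0, -79.8]
force: [-0.8, -0.2, -1.7]
gripper_width: 17.8
```

Run:
```python
from h import *
f=grab('side');s=env.state();print(s['ee_pos'],s['force'])
cv2.imwrite('pics/s5.png',cv2.resize(f['frame'][290:430,190:370],(720,560),interpolation=2))
```

```text
[510.64629749 240.33398405 288.71376717] [ 0.37677591 -0.29625919 -2.22368703]
```

View pics/s5.png

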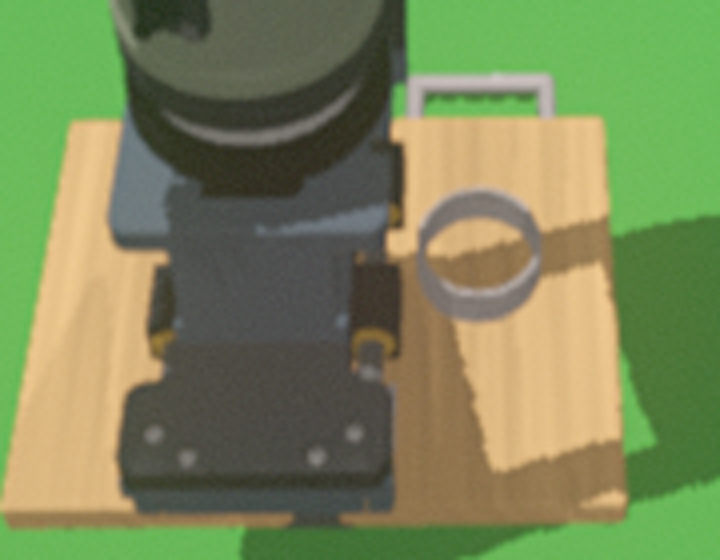

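The sweep reached x≈+85 mm, the plain end, with no contact forces. Lifting and returning to the stand.

>>> carry_out(increments=[[[0, 0, 0], [0, -5, 0], 1], [[0, 0, 0], [0, -15, 0], 1], [[0, 0, 0], [0, -35, 0], 1], [[0, 0, 0], [0, -60, 0], 1], [[0, 0, 0], [0, -88, 0], 1], [[0, 0, 0], [0, -116, 0], 1], [[0, 0, 0], [10, -142, -2.6], 1], [[0, 0, 0], [28, -158, -7.2], 1], [[0, 0, 0], [54, -166, -14], 1], [[0, 0, 0], [82, -166, -21], 1]])

```text
time_s: 13.37
ee_pos: [504.3, 155.7, 458.4]
ee_rot: [-89.6, 0.0, -79.7]
force: [0.3, -0.2, -1.0]
gripper_width: 17.7
```

>>> carry_out(increments=[[[0, 0, 0], [30, 0, -7.8], 1], [[0, 0, 0], [60, 0, -15.5], 1], [[0, 0, 0], [90, 0, -23.3], 1], [[0, 0, 0], [120, 0, -31], 1], [[0, 0, 0], [150, 0, -38.9], 1], [[0, 0, 0], [180, 0, -46.7], 1], [[0, 0, 0], [210, 0, -54.4], 1], [[0, 0, 0], [240, 0, -62.2], 1], [[0, 0, 0], [270, 0, -70], 1], [[0, 0, 0], [300, 0, -77.8], 1]])

```text
time_s: 14.2
ee_pos: [480.2, -154.5, 456.0]
ee_rot: [-89.9, -0.1, -79.8]
force: [-0.1, -0.3, -0.8]
gripper_width: 17.6
```

>>> carry_out(increments=[[[0, 0, 0], [30, 0, -7.8], 1], [[0, 0, 0], [60, 0, -15.5], 1], [[0, 0, 0], [90, 0, -23.3], 1], [[0, 0, 0], [115, 0, -30], 1], [[0, 0, 0], [133, 0, -34.5], 1], [[0, 0, 0], [143, 0, -37], 1], [[0, 0, 0], [145.2, 15, -37.6], 1], [[0, 0, 0], [145.2, 35, -37.6], 1], [[0, 0, 0], [145.2, 55, -37.6], 1], [[0, 0, 0], [145.2, 62, -37.6], 1]])

```text
time_s: 15.03
ee_pos: [469.0, -301.8, 390.7]
ee_rot: [-90.2, 0.2, -79.8]
force: [-0.8, 1.3, -1.2]
gripper_width: 17.3
```

>>> carry_out(increments=[[[0, 0, 0], [0, 3, 0], 1], [[0, 0, 0], [0, 3, 0], 1], [[0, 0, 0], [0, 3, 0], 1], [[0, 0, 0], [0, 3, 0], 1], [[0, 0, 0], [0, 3, 0], 1], [[0, 0, 0], [0, 3, 0], 1]])

```text
time_s: 15.53
ee_pos: [469.7, -302.5, 390.6]
ee_rot: [-89.9, -0.1, -79.8]
force: [0.3, 0.1, -1.0]
gripper_width: 17.6
```

Run:
```python
from h import *
s=env.state();p=s['ee_pos'];print(p,s['ee_rot'])
ims=[]
for n in('top','side'):
    f=grab(n); q=proj(f,[[p[0],p[1],p[2]-280.3],[470.1,-303.1,75],[p[0],p[1],p[2]-280.3+62]]);print(n,q.round(1).tolist())
    u,v=q[1].astype(int);u0,v0=u-50,v-75;print('origin',u0,v0);ims.append(cv2.resize(f['frame'][v0:v0+140,u0:u0+100],(400,560),interpolation=2))
cv2.imwrite('pics/b6.png',np.hstack(ims))
```

```text
[ 469.73107558 -302.53361323  390.59501889] [-8.99348303e+01 -6.55934758e-02 -7.98078713e+01]
top [[448.4, 238.1], [443.9, 241.8], [457.7, 230.4]]
origin 393 166
side [[343.2, 161.9], [342.3, 174.7], [344.6, 137.4]]
origin 292 99
```

View pics/b6.png

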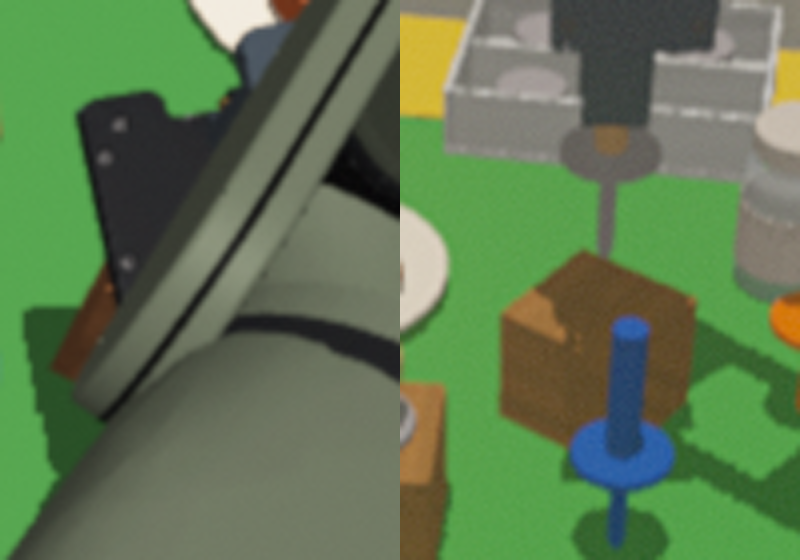

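The tip in the side view (crop (605,252) → px 343,162) matches the prediction exactly, above the stand's top centre. Lowering into the hole.

>>> carry_out(increments=[[[0, 0, 0], [0, 6, 0], 1], [[0, 0, 0], [0, 16, 0], 1], [[0, 0, 0], [0, 26, 0], 1], [[0, 0, 0], [0, 36, 0], 1], [[0, 0, 0], [0, 46, 0], 1], [[0, 0, 0], [0, 56, 0], 1], [[0, 0, 0], [0, 66, 0], 1], [[0, 0, 0], [0, 74, 0], 1], [[0, 0, 0], [0, 80, 0], 1], [[0, 0, 0], [0, 80, 0], 1]])

```text
time_s: 16.47
ee_pos: [469.4, -302.4, 308.2]
ee_rot: [-90.1, 0.1, -79.8]
force: [-0.2, 0.3, -1.8]
gripper_width: 17.7
```

>>> carry_out(increments=[[[0, 0, 0], [0, 4, 0], 1], [[0, 0, 0], [0, 8, 0], 1], [[0, 0, 0], [0, 11, 0], 1], [[0, 0, 0], [0, 13, 0], 1], [[0, 0, 0], [0, 15, 0], 1], [[0, 0, 0], [0, 16, 0], 1], [[0, 0, 0], [0, 16, 0], 1], [[0, 0, 0], [0, 16, 0], 1]])

```text
time_s: 17.13
ee_pos: [469.7, -302.6, 293.9]
ee_rot: [-90.0, -0.0, -79.8]
force: [0.1, -0.5, -1.5]
gripper_width: 17.3
```

Run:
```python
from h import *
s=env.state();print(s['ee_pos'],s['ee_rot'],s['force'])
f=grab('side');cv2.imwrite('pics/s7.png',cv2.resize(f['frame'][110:220,300:400],(600,600),interpolation=2))
```

```text
[ 469.66486027 -302.57594674  293.85608078] [-8.99890507e+01 -1.38391161e-02 -7.98140139e+01] [ 0.10121161 -0.53493876 -1.54650538]
```

View pics/s7.png

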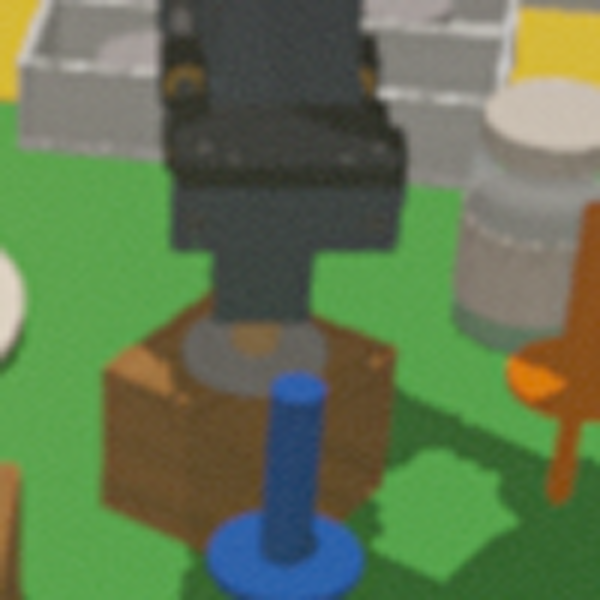

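The disc sits centred on the stand top with no contact jolt. Releasing, then backing up.

>>> carry_out(increments=[[[0, 0, 0], [0, 0.4, 0], 1], [[0, 0, 0], [0, 0.4, 0], 0.8], [[0, 0, 0], [0, 0.4, 0], 0.7], [[0, 0, 0], [0, 0.4, 0], 0.6], [[0, 0, 0], [0, 0.4, 0], 0.5], [[0, 0, 0], [0, 0.4, 0], 0.3], [[0, 0, 0], [0, 0.4, 0], 0], [[0, 0, 0], [0, 0.4, 0], 0], [[0, 0, 0], [0, 0.4, 0], 0], [[0, 0, 0], [0, 0.4, 0], 0]])

```text
time_s: 18.02
ee_pos: [469.6, -302.6, 293.3]
ee_rot: [-90.0, -0.0, -79.8]
force: [0.2, -0.1, -0.0]
gripper_width: 68.4
```

>>> carry_out(increments=[[[0, 0, 0], [0, -4, 0], 0], [[0, 0, 0], [0, -14, 0], 0], [[0, 0, 0], [0, -34, 0], 0], [[0, 0, 0], [0, -60, 0], 0], [[0, 0, 0], [0, -86, 0], 0], [[0, 0, 0], [0, -105, 0], 0], [[0, 0, 0], [0, -115, 0], 0], [[0, 0, 0], [0, -120, 0], 0], [[0, 0, 0], [0, -120, 0], 0], [[0, 0, 0], [0, -120, 0], 0]])

```text
time_s: 18.85
ee_pos: [469.4, -302.4, 412.6]
ee_rot: [-90.1, 0.1, -79.8]
force: [-0.7, 0.9, -0.9]
gripper_width: 90.9
```

Run:
```python
from h import *
s=env.state();print(s['ee_pos'],s['force'],s['gripper_width'])
f=grab('side');cv2.imwrite('pics/s8.png',cv2.resize(f['frame'][110:220,300:400],(600,600),interpolation=2))
print(proj(f,[[470.1,-303.1,161],[470.1,-303.1,81]]))
```

```text
[ 469.39714993 -302.40518987  412.58718118] [-0.66429247  0.92782163 -0.88259437] 90.90710607340321
[[344.21457184 141.86198745]
 [342.43343737 172.55836482]]
```

View pics/s8.png

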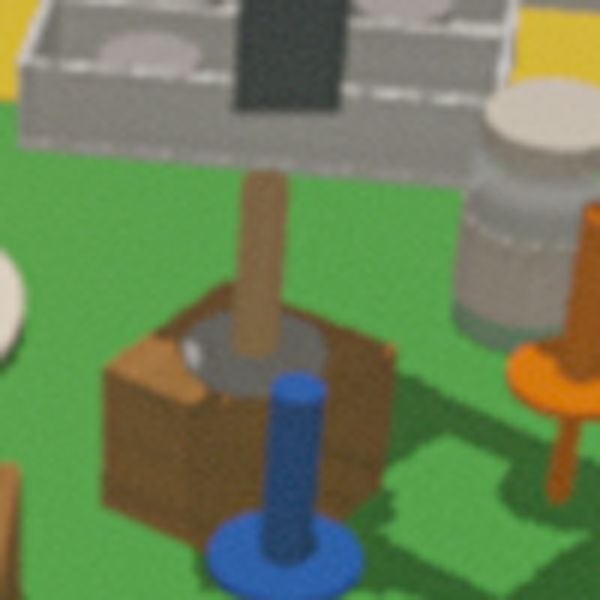

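The pick hangs upright, with its disc at crop (255,350), i.e. px (342.5,174) against a predicted (342.4,172.6). The gripper is clear above it. Handing in.

```bash
python3 -c "
from workcell import env
print(env.job_done())"
```

```text
the job is handed in; nothing more can be done
None
```

The seam is cleaned and the pick is back in its own stand. I handed the job in at about 19 s of the 67 s allowed; no verdict was reported.

- **Sweep:** I ran the tip along the seam at about 4 cm/s, from roughly 86 mm before mid-seam (the handle end) to 84 mm beyond it. By the arm's pose the tip stayed about 9 mm above the table. Force readings stayed around 2 N or less, with no sign of the tip catching. Near the plain end the gripper hid the tip from the side camera, so its position there comes from the arm's pose.
- **Return:** The last side picture shows the pick upright, with its disc on the stand's top within about 2 px of the predicted spot. The gripper is open, well above the handle.
- **Disagreements:** Before the tip went down, the side camera put the shank about 1.4 mm to one side of where the arm's pose placed it. I shifted it 1 mm to correct. My first automatic fit of the stand's top came out too small (79 x 68 mm instead of 80 x 80), so I used the corners read from the crop, which gave 79–80 mm sides.

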